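# Seat a plaster hump mould in the cup head and rock it free

### The arm

A 7-joint arm with a two-finger parallel gripper is mounted at the origin on the work surface. World frame = base frame: x ahead of the robot, y to its left, z up, the work surface at z = 0. Lengths are in m, angles in rad, forces in N, time in s.
With the tool pointing down it reaches from about 0.35 to 0.9 m from the base axis. Payload 19.9 kg.
Tool frame: the origin (TCP) lies between the finger pads; the fingertips stand 19 mm ahead of it and the grasp point (between the pads) is the TCP; z points along the fingers, y is the line along which they close (so a half turn about z gives the same grasp; the last joint's range is limited). The gripper opens to 94 mm and grips with 3 to 60 N. Pads are 16 mm wide; open, the fingers measure 119 mm over their backs; the gripper's body (75 mm by 177 mm) begins 78 mm behind the grasp point.
Start: joints at [1.3, 0.417, -0.01, 1.614, 0.005, 1.111, -0.053], TCP at [0.142, -0.609, 0.198] pointing down, gripper open.
Joint ranges: [-2.81, 2.81], [-0.39, 2.02], [-1.27, 1.25], [0.06, 2.57], [-1.19, 4.33], [0.19, 2], [-2.82, 2.82]. Speed limits (rad/s): [1.89, 1.89, 2.39, 2.39, 3.01, 3.01, 3.01].

### API

Orientations are given as a 3x3 rotation matrix whose columns are the frame's x, y, z axes.
In Python, from rig import robot gives the robot as it stands. Calls block until the motion is done:
- robot.move_ptp(position, orientation): joint-space move of the TCP to a pose.
- robot.move_linear(position, velocity=0.15, frame=None, threshold=None): straight line of the TCP; frame=None keeps the orientation; velocity is the mean speed in m/s. With threshold (N) it stops when the force on the tool has changed by that much, and returns True; else False.
- robot.goto_joints(angles): joint-space move.
- robot.gripper_to(opening): finger opening in m; the grip force is fixed at half the most; returns when the fingers have stopped.
- robot.pause(seconds).
- robot.ik(position, orientation): joint angles nearest the present ones, or None.
- robot.get_state(): the state.
- robot.grab_frame(name): name is "scene" or "side" or "wrist"; returns the picture (480x640x3 uint8, red, green, blue); there is no depth.
- robot.camera_info(name): a dict with "fx", "fy", "cx", "cy" (pixels), "dist" ([k1, k2, p1, p2, k3] as OpenCV has them; the pictures are not rectified), "rvec" (rotation vector, rad) and "tvec" (3), from world to camera coordinates, as OpenCV has them. Camera axes: x right, y down, z forward; pixel columns grow to the right and rows downward; lengths in m; the calibration is good to about 2 mm. A picture is of the moment at which its call begins: read the wrist's pose just before it. camera_info takes no time and is no camera call; for the wrist camera it gives the pose at the moment of the call.
A pose or a line that the arm cannot do raises robot.PlanningError and nothing moves.
- robot.sign_off(): hands the job in; it is judged then, once.
The state is a dict: "time": time; "qpos": joint angles; "joint_vel": joint speeds; "effort": joint torques, N m; "ee_pos": TCP position; "tool_rot": TCP orientation; "force": force on the tool from outside, world axes, zero at the start; "moment": the same for the moment, N m; "opening": finger opening in m; "grasp_force": force on a finger pad.
Only numpy, scipy, OpenCV 4.12 (cv2) and the standard library are available. Lean on these libraries where they do the work, as an engineer would, in place of code of your own. Each camera call takes 0.05 s, during which the arm holds its last target. There are 200 camera calls.

### The job

Slide the plaster hump mould along the bench deck, without lifting it, until it drops into the round cup head sunk in the deck, coax it level, and press down on its crown with the closed fingers (about 10 N, no hammering: plaster chips) so that it sits fully home and upright. Then push and lift one side so that it visibly rocks in the cup, some 6 to 12 degrees, to show that it is not stuck, and let it settle back fully home and level. Leave the jar and the little pot on the deck where they stand.

Things in the scene. Friction and masses are not known exactly. Their poses are not given: they have to be found in the camera images.
- mould: White hollow-cast plaster hump mould, loose, 0.45 to 0.75 kg, too wide to grasp, round about its z axis (up). Origin: centre of its flat underside. From below: foot 96 mm across, a cone widening to 136 mm across at 22 mm up, upright cylinder 136 mm across from 22 to 54 mm up, then a shoulder (118 mm across at 66 mm) to a flat crown at 76 mm. Starts standing on the deck, left or right of the cup.
- mould_crown (a point): Centre of the mould's flat top (76 mm across), 76 mm above its underside. Friction of the mould on deck and cup is about 0.4 to 0.65. Pushed over the cup's lip it noses in and usually hangs there askew by some 25 degrees, its trailing side raised; pressing that raised shoulder down and inwards (up to about 20 N, again and again) brings it level.
- cup_seat (a point): Point on the cup head's axis, 20 mm below the deck, where the centre of the mould's underside lies (within about 1 mm) when it is fully home. The cup is a rigid fixed metal cone with a floor, 133 mm across at the deck and 97 mm across here, the same taper (42 degrees off the axis) as the mould's foot.
- cup_mouth (a point): Centre of the cup's mouth, level with the deck's upper face (60 mm above the table). With the mould home, its cylinder begins 2 mm and its crown stands 56 mm above this. To rock it, push against the cylinder with about 10 N and raise the fingertip some 15 mm: friction lifts that side, the far side pivots on the lip. A level push alone binds.
- bench: Fixed low plywood bench, 280 mm (its x) by 520 mm (its y) and 60 mm high, with the cup 20 mm towards its own -x from its middle. Origin: centre of its underside on the table. A wooden rail 14 mm thick and 22 mm high runs along its far (+x) edge.
- jar: Bystander: lidded glass jar, 72 mm across, 78 mm high, on the deck on the other side of the cup from the mould. Origin: centre of its underside.
- pot: Bystander: little terracotta pot, 48 mm across, 45 mm high, on the deck between the cup and the far rail. Origin: centre of its underside.
Not all that is in view belongs to the job. What is shaped like the mould but blue or orange is not meant.

How it is judged:
By the outcome, as a careful person would: the job done as asked, in the order asked, and still so for the second after the job is handed in, with the robot touching nothing.
It also fails if it takes over 72 s, if anything falls off the work surface, if the arm or the gripper's body presses on something with over 40 N, if the wrist force passes 120 N, or if a joint passes its speed limit or range.

## Working session

There is one attempt and no reset: what is moved stays moved. The work goes in short steps, each a Python script; the robot and the scene stay as the last script left them, time stands still between calls to the robot, and variables do not carry over. Pictures are saved under pics/ and viewed, at most 10 in all, crops included, and the job is handed in when it is done.

```bash
mkdir -p pics; ls
python3 - <<'E'
from rig import robot
import cv2,numpy as np
for n in("scene","side"):
    cv2.imwrite(f"pics/{n}0.png",robot.grab_frame(n)[:,:,::-1]); i=robot.camera_info(n); R=cv2.Rodrigues(np.array(i['rvec'],float))[0]; print(n,-R.T@np.array(i['tvec']),R[2],i['fx'],i['dist'])
s=robot.get_state();print(s['time'],s['ee_pos'],s['tool_rot'],s['force'],s['qpos'])
E
```

```text
pics
scene [1.03410434 0.20042361 0.9576075 ] [-0.46086023 -0.25144529 -0.851107  ] 543.6051782609635 [-0.12101263  0.          0.          0.          0.        ]
side [ 0.38529311 -0.66920917  0.69035822] [ 0.17949549  0.73450893 -0.65442953] 460.97059155949006 [-0.08752946  0.          0.          0.          0.        ]
0.1 [ 0.141677   -0.60839295  0.19780822] [[ 9.73937122e-01  2.26817951e-01 -3.16673601e-04]
 [ 2.26818159e-01 -9.73936584e-01  1.02624813e-03]
 [-7.56485082e-05 -1.07132847e-03 -9.99999423e-01]] [-0.07240734 -0.23773214  0.491674  ] [ 1.3005127   0.41791327 -0.01033279  1.6140667   0.00470368  1.11071069
 -0.05301089]
```

View pics/scene0.png

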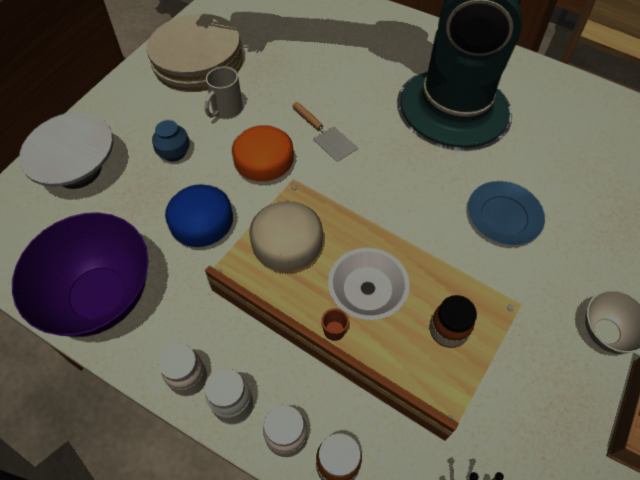

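View pics/side0.png

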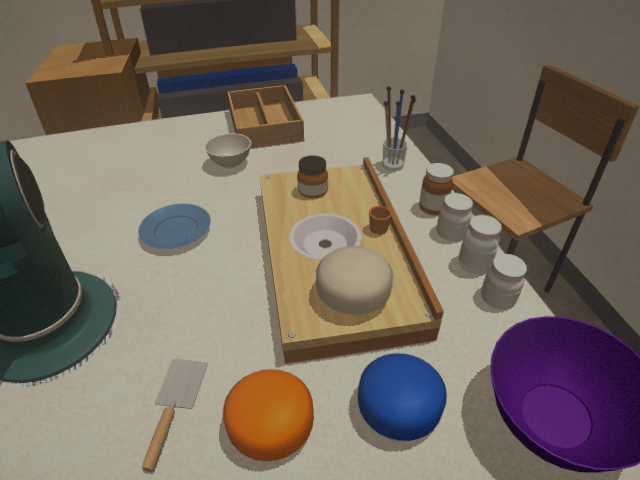

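The scene view has the mould at about (287,237), the cup at (369,284), the jar at (455,317) and the pot at (336,323). The side view agrees: mould (354,279), cup (325,236). Next I'll fit the positions from the outlines.

```bash
cat > h.py <<'E'
from rig import robot
import cv2,numpy as np
from scipy.optimize import least_squares
PROF=[(.048,0),(.068,.022),(.068,.054),(.059,.066),(.038,.076)]
A=np.linspace(0,2*np.pi,120)
def rev(prof): return np.vstack([np.c_[r*np.cos(A),r*np.sin(A),0*A+z] for r,z in prof])
def proj(n,P,i=None):
    i=i or robot.camera_info(n); K=np.array([[i['fx'],0,i['cx']],[0,i['fy'],i['cy']],[0,0,1.]])
    return cv2.projectPoints(np.asarray(P,float).reshape(-1,3),np.array(i['rvec'],float),np.array(i['tvec'],float),K,np.array(i['dist'],float))[0][:,0]
def bbox(p): return np.r_[p.min(0),p.max(0)]
def ray(n,uv):
    i=robot.camera_info(n); K=np.array([[i['fx'],0,i['cx']],[0,i['fy'],i['cy']],[0,0,1.]])
    R=cv2.Rodrigues(np.array(i['rvec'],float))[0]
    d=cv2.undistortPoints(np.array([[uv]],float),K,np.array(i['dist'],float))[0,0]
    return -R.T@np.array(i['tvec']),R.T@np.r_[d,1]
def onz(n,uv,z):
    c,d=ray(n,uv); return c+d*(z-c[2])/d[2]
def save(n,f,crop=None,k=1):
    im=robot.grab_frame(n)[:,:,::-1]
    if crop: x0,y0,x1,y1=crop; im=cv2.resize(im[y0:y1,x0:x1],None,fx=k,fy=k,interpolation=cv2.INTER_CUBIC)
    cv2.imwrite(f"pics/{f}.png",im)
E
python3 - <<'E'
from h import *
def fit(prof,obs,free=False):
    def f(x):
        P=rev([(r*(x[2] if free else 1),z) for r,z in prof])+[x[0],x[1],.06]
        return np.r_[tuple(bbox(proj(n,P))-b for n,b in obs.items())]
    s=least_squares(f,[.5,-.1]+([1] if free else []));return s.x.round(4),s.fun.round(1)
print('mould',fit(PROF,dict(scene=[250,202,324,272],side=[316,246,393,312])))
print('cup',fit([(.0665,0)],dict(scene=[329,249,409,320],side=[290,214,361,258]),True))
print('jar',fit([(.036,0),(.036,.06),(.03,.078)],dict(scene=[432,295,477,340],side=[298,157,328,195])))
print('pot',fit([(.015,0),(.024,.045)],dict(scene=[321,308,350,340],side=[369,206,391,234])))
for p in [(294,182),(519,305),(208,268),(447,437)]: print(onz('scene',p,.06).round(3))
i=robot.camera_info('wrist');R=cv2.Rodrigues(np.array(i['rvec'],float))[0];print(-R.T@np.array(i['tvec']),R[2])
E
```

```text
mould (array([ 0.5855, -0.1238]), array([ 0.3, -0.7, -0.3, -0.5,  0.2, -2. ,  0.4,  0.7]))
cup (array([0.579 , 0.0484, 1.1191]), array([ 0.2, -0.3, -0.1, -0.5,  0.6, -1.3,  0.1,  0.4]))
jar (array([0.5877, 0.2151]), array([-2.5, -2.4,  0.7,  6. , -3. , -2. , -1.7,  3.8]))
pot (array([0.6946, 0.0389]), array([ 0.3, -0.4, -0.5, -1.4,  0.1, -1.5,  1.2, -1.5]))
[ 0.445 -0.196  0.06 ]
[0.483 0.313 0.06 ]
[ 0.703 -0.231  0.06 ]
[0.769 0.289 0.06 ]
[ 0.22192784 -0.59042755  0.38380768] [-0.27197749 -0.06299295 -0.96023962]
```

Run:
```python
from h import *
F=np.array([[0,1,0],[1,0,0],[0,0,-1.]]); G=F*[-1,-1,1]
F2={}
for k,M in(('F',F),('G',G)):
    q=[robot.ik(p,M) for p in([.587,-.245,.19],[.58,.0,.104],[.579,.05,.2],[.58,-.1,.15])]
    print(k,[None if a is None else np.round(a,2) for a in q])
```

```text
F [array([ 0.73,  0.5 , -0.53,  1.58,  0.27,  1.14,  0.14]), array([ 0.47,  0.54, -0.69,  1.79,  0.41,  0.96, -0.39]), array([ 0.48,  0.45, -0.81,  1.7 ,  0.35,  1.14, -0.43]), array([ 0.62,  0.48, -0.66,  1.74,  0.34,  1.04, -0.16])]
G [array([ 0.33,  0.44,  0.02,  1.59, -0.01,  1.1 , -2.79]), array([-0.82,  0.71,  1.08,  1.84, -0.73,  1.05, -2.58]), array([ 0.65,  0.56, -1.08,  1.7 ,  0.52,  1.21,  2.58]), array([-0.64,  0.65,  1.08,  1.78, -0.63,  1.11, -2.49])]
```

```bash
cat >> h.py <<'E'
F=np.array([[0,1,0],[1,0,0],[0,0,-1.]])
def st(tag=''):
    s=robot.get_state(); print(tag,'t%.1f'%s['time'],np.round(s['ee_pos'],4),'F',np.round(s['force'],1),'op%.3f'%s['opening'])
    return s
E
python3 - <<'E'
from h import *
robot.move_ptp([.586,-.235,.19],F); st()
robot.gripper_to(.06)
robot.move_linear([.5865,-.225,.106],.15); st()
print(robot.move_linear([.585,-.09,.106],.06,threshold=15)); st()
for y in(-.07,-.06,-.05,-.04):
    print(robot.move_linear([.5800+.03*(-.03-y),y,.106],.03,threshold=15)); st()
save('scene','s1'); save('side','d1')
E
```

```text
t2.2 [ 0.5854 -0.2364  0.1899] F [-0.5 -0.4 -0.4] op0.094
 t3.6 [ 0.587  -0.2252  0.1068] F [ 0.6  0.6 -0. ] op0.060
False
 t6.0 [ 0.585  -0.0902  0.106 ] F [ 0.6 -5.8  3.3] op0.060
False
 t6.8 [ 0.5809 -0.0696  0.1057] F [-0.2 -0.1 -0.2] op0.060
False
 t7.3 [ 0.5809 -0.0598  0.106 ] F [ 0.4 -0.3  0.3] op0.060
False
 t7.8 [ 0.5806 -0.0501  0.106 ] F [-0.7 -2.2  0.8] op0.060
False
 t8.3 [ 0.5803 -0.0402  0.106 ] F [ 0.4 -4.1  1.5] op0.060
```

View pics/d1.png

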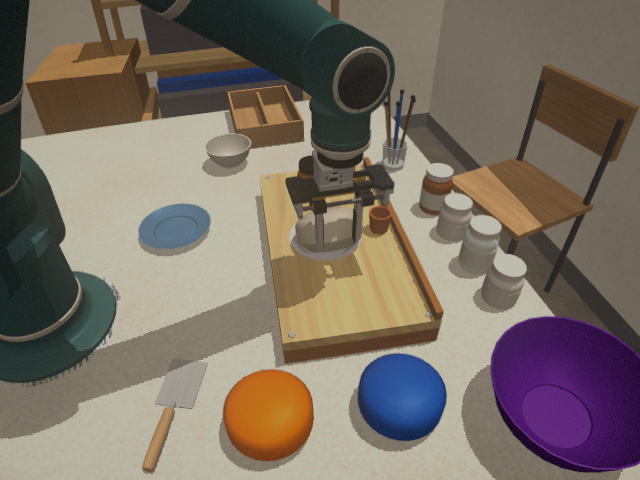

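The mould has nosed into the cup and is tilted, with its near side raised. I'll back off, close the fingers and look from close by.

Run:
```python
from h import *
robot.move_linear([.58,-.075,.106],.1)
robot.move_linear([.58,-.13,.215],.2)
robot.gripper_to(0.0); st()
a=robot.grab_frame('side')[150:300,240:440,::-1]; b=robot.grab_frame('scene')[200:350,270:470,::-1]
cv2.imwrite('pics/m2.png',np.hstack([cv2.resize(x,None,fx=2,fy=3/1.5,interpolation=cv2.INTER_CUBIC) for x in(a,b)]))
```

```text
t10.6 [ 0.58  -0.13   0.215] F [ 0.4  0.1 -0. ] op0.000
```

View pics/m2.png

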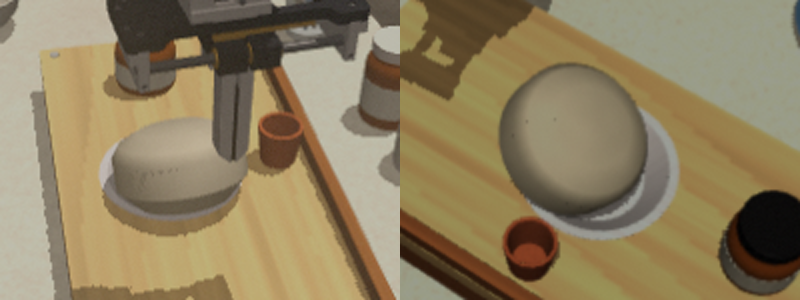

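```bash
cat >> h.py <<'E'
def fitpose(obs,x0=(.579,.03,.05,0.,0.)):
    M=rev(PROF)
    def f(x):
        P=M@cv2.Rodrigues(np.array([x[3],x[4],0.]))[0].T+x[:3]
        return np.r_[tuple(bbox(proj(n,P))-b for n,b in obs.items())]
    s=least_squares(f,x0,x_scale=[.01,.01,.01,.1,.1]);return s.x[:3].round(4),np.degrees(s.x[3:]).round(1),s.fun.round(1)
E
python3 - <<'E'
from h import *
print(fitpose(dict(scene=[319.5,231,393.5,308.5],side=[296,209,363.5,255]),(.579,.03,.05,-.4,0)))
E
```

```text
(array([0.5794, 0.004 , 0.0568]), array([-28.9,   2.3]), array([ 0.1,  0.4,  0.3, -0.7, -0.1,  0.1,  0.7,  0.1]))
```

```bash
cat >> h.py <<'E'
def tip(p,v=.1,thr=None): return robot.move_linear([p[0],p[1],p[2]+.019],v,threshold=thr)
E
python3 - <<'E'
from h import *
d=np.array([0,.6,-.8])
p=np.array([.5795,-.036,.158])
for k in range(3):
    tip(p+[0,0,.01]); 
    r=tip(p+d*.06,.05,18); s=st(r)
    e=s['ee_pos']-[0,0,.019]
    robot.move_linear(list(s['ee_pos']+np.array([0,-.004,.015])),.1)
    if not r: break
tip([.5795,-.1,.19],.2)
a=robot.grab_frame('side')[150:300,240:440,::-1]; b=robot.grab_frame('scene')[200:350,270:470,::-1]
cv2.imwrite('pics/m3.png',np.hstack([cv2.resize(x,None,fx=2,fy=2,interpolation=cv2.INTER_CUBIC) for x in(a,b)]))
E
```

```text
True t13.0 [ 0.5797 -0.0036  0.1343] F [-2.7 -2.6 10.5] op0.000
True t15.1 [ 0.5798 -0.0036  0.1342] F [-2.8 -2.6 11.4] op0.001
True t17.1 [ 0.5797 -0.0035  0.1341] F [-3.3 -3.1 10.2] op0.001
```

View pics/m3.png

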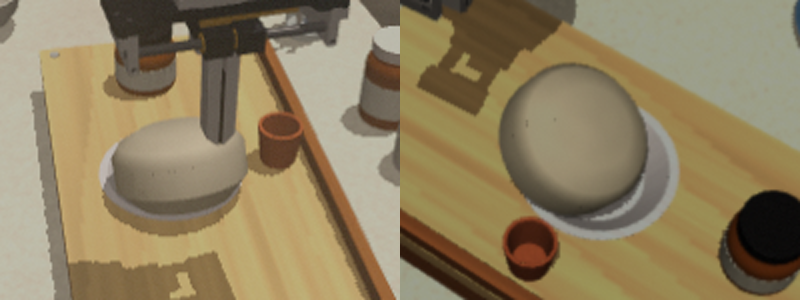

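The outline looks the same as before the presses, but the fingertip reached almost the home-crown height. I'll look while pressing.

Run:
```python
from h import *
P=rev(PROF)+[.579,.0484,.04]
for n in('scene','side'): print(n,bbox(proj(n,P)).round(1))
d=np.array([0,.6,-.8]); p=np.array([.5795,-.036,.158])
T=[]
tip(p,.2)
for s in np.arange(.006,.055,.006):
    r=tip(p+d*s,.05,18); st(r)
    if r:break
a=robot.grab_frame('side')[150:300,240:440,::-1]; b=robot.grab_frame('scene')[200:350,270:470,::-1]
cv2.imwrite('pics/m4.png',np.hstack([cv2.resize(x,None,fx=2,fy=2,interpolation=cv2.INTER_CUBIC) for x in(a,b)]))
```

```text
scene [332.7 242.2 408.1 315.8]
side [292.9 200.1 358.8 256.7]
False t19.0 [ 0.5794 -0.0327  0.172 ] F [ 0.8  0.2 -0.1] op0.000
False t19.3 [ 0.5793 -0.0287  0.1672] F [ 0.6 -0.3  0.2] op0.000
False t19.6 [ 0.5793 -0.0249  0.1623] F [0.2 0.4 0.1] op0.001
False t19.8 [ 0.5793 -0.0213  0.1575] F [-0.4  0.1  0.6] op0.001
False t20.1 [ 0.5794 -0.0177  0.1527] F [-0.7 -0.3  0.1] op0.000
False t20.4 [ 0.5794 -0.0141  0.148 ] F [-0.1 -0.6  0.5] op0.000
False t20.6 [ 0.5793 -0.0106  0.1431] F [-0.3 -0.4 -1.2] op0.001
False t20.9 [ 0.5793 -0.0069  0.1383] F [0.6 0.1 0.7] op0.001
True t21.1 [ 0.5803 -0.0043  0.1341] F [-2.3 -3.2  9.7] op0.001
```

View pics/m4.png

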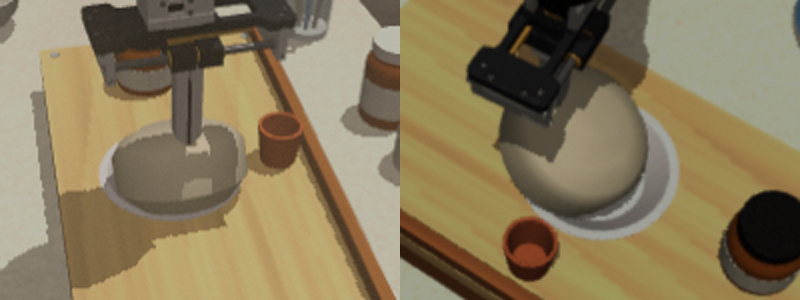

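Run:
```python
from h import *
for y in(-.0125,-.004,.004): print(y,proj('side',[[.58,y,.115]]).round(1),proj('scene',[[.58,y,.115]]).round(1))
M=rev(PROF); obs=dict(scene=[319.5,231,393.5,308.5],side=[296,209,363.5,255])
for a in(-35,-30,-25,-20,-15,-10,-5,0,5,10,15,20,25,30):
    R=lambda x:cv2.Rodrigues(np.array([np.radians(a),x[3],0.]))[0]
    f=lambda x:np.r_[tuple(bbox(proj(n,M@R(x).T+x[:3]))-b for n,b in obs.items())]
    s=least_squares(f,[.579,.02,.05,0],x_scale=[.01,.01,.01,.1]); x=s.x
    prof=np.array([[-r,z] for r,z in PROF]+[[r,z] for r,z in PROF[::-1]])
    q=prof@R(x)[1:,1:].T+x[1:3]
    q2=q[1:-1]; 
    print(a,x.round(3),'rms%.2f'%np.sqrt((s.fun**2).mean()),'surf z at y=-.008,.004',np.interp([-.008,.004],q2[:,0],q2[:,1]).round(3), s.fun.round(1))
```

```text
-0.0125 [[334.5 232.1]] [[341.2 254.2]]
-0.004 [[333.3 229.4]] [[345.4 256.2]]
0.004 [[332.2 226.9]] [[349.3 258.1]]
-35 [ 0.581  0.001  0.058 -0.013] rms0.79 surf z at y=-.008,.004 [0.146 0.144] [ 1.3  0.5 -1.1 -0.7 -0.4  0.4  0.9 -0.5]
-30 [0.58  0.003 0.057 0.027] rms0.40 surf z at y=-.008,.004 [0.143 0.142] [ 0.3  0.4  0.1 -0.7 -0.2  0.2  0.7 -0.1]
-25 [0.578 0.006 0.056 0.085] rms0.60 surf z at y=-.008,.004 [0.141 0.141] [-0.4  0.3  1.1 -0.7  0.3 -0.4  0.4  0.8]
-20 [0.576 0.009 0.055 0.139] rms1.15 surf z at y=-.008,.004 [0.138 0.137] [-0.6  0.3  1.8 -0.7  0.4 -1.4  0.7  2. ]
-15 [0.575 0.012 0.054 0.166] rms1.64 surf z at y=-.008,.004 [0.136 0.134] [-0.6  0.3  2.  -0.7  0.2 -2.4  1.1  3.1]
-10 [0.574 0.015 0.054 0.201] rms2.05 surf z at y=-.008,.004 [0.134 0.132] [-0.3  0.3  1.8 -0.7  0.1 -3.3  1.4  4.1]
-5 [0.572 0.018 0.053 0.241] rms2.57 surf z at y=-.008,.004 [0.13  0.129] [-0.1  0.5  1.5 -0.6 -0.2 -4.6  1.3  5.2]
0 [0.571 0.022 0.052 0.255] rms3.01 surf z at y=-.008,.004 [0.126 0.126] [-0.3  0.8  1.1 -0.4 -0.5 -5.7  0.9  6. ]
5 [0.57  0.025 0.052 0.265] rms3.42 surf z at y=-.008,.004 [0.122 0.123] [-0.6  1.   1.4 -0.4 -0.5 -6.5  0.7  6.8]
10 [0.57  0.028 0.053 0.28 ] rms3.98 surf z at y=-.008,.004 [0.12  0.122] [-0.7  1.1  1.7 -0.4 -0.4 -7.7  0.7  7.9]
15 [0.57  0.031 0.054 0.304] rms4.47 surf z at y=-.008,.004 [0.119 0.122] [-0.5  1.1  1.7 -0.4 -0.2 -8.6  0.5  9. ]
20 [0.569 0.034 0.055 0.316] rms4.88 surf z at y=-.008,.004 [0.117 0.121] [-0.1  1.2  1.4 -0.5  0.  -9.5  0.4  9.9]
25 [0.569 0.037 0.056 0.338] rms5.27 surf z at y=-.008,.004 [0.115 0.121] [  0.6   1.2   0.7  -0.4   0.3 -10.3   0.2  10.7]
30 [0.571 0.039 0.057 0.294] rms5.57 surf z at y=-.008,.004 [0.114 0.121] [  1.2   1.6   0.1  -0.7   0.1 -10.8   0.3  11.2]
```

Run:
```python
from h import *
a=robot.grab_frame('side')[190:270,285:375,::-1].copy(); b=robot.grab_frame('scene')[225:305,310:400,::-1].copy()
cv2.imwrite('pics/m5.png',np.hstack([cv2.resize(x,(400,356),interpolation=cv2.INTER_CUBIC) for x in(a,b)])); st()
```

```text
t21.3 [ 0.5802 -0.0043  0.1341] F [-2.1 -2.6 10.9] op0.000
```

View pics/m5.png

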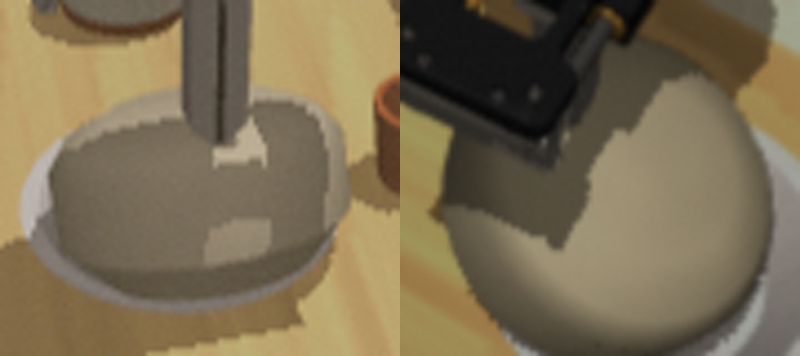

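Run:
```python
from h import *
d=np.array([0,.5,-.87])
s=robot.get_state()['ee_pos']
robot.move_linear([.579,-.03,.165],.15)
robot.move_linear([.579,-.052,.160],.15)
for k in range(3):
    p=robot.get_state()['ee_pos']; p[0]=.579
    r=robot.move_linear(list(p+d*.075),.06,threshold=20); st(r)
    if not r or k==2: break
    e=robot.get_state()['ee_pos']; robot.move_linear(list(e-d*.012),.15)
robot.grab_frame('side')
a=robot.grab_frame('side')[150:300,240:440,::-1]; b=robot.grab_frame('scene')[200:350,270:470,::-1]
cv2.imwrite('pics/m6.png',np.hstack([cv2.resize(x,None,fx=2,fy=2,interpolation=cv2.INTER_CUBIC) for x in(a,b)]))
```

```text
True t23.1 [ 0.5789 -0.0201  0.1015] F [-0.7 -3.   7.7] op0.001
True t23.8 [ 0.5793 -0.0203  0.0993] F [ 0.9 -4.8  4. ] op0.000
True t24.6 [ 0.5794 -0.0204  0.097 ] F [-2.3 -3.8  7.7] op0.000
```

View pics/m6.png

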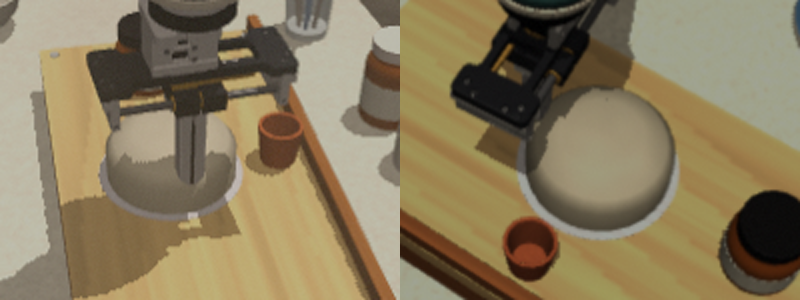

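The mould has dropped in, and its scene outline (332–408, 243–315) matches the home prediction. Now the crown press.

```bash
cat >> h.py <<'E'
def press(x,y,z0,N=10,hold=.6):
    robot.move_linear([x,y,z0],.2)
    r=robot.move_linear([x,y,z0-.035],.025,threshold=N); s=st(r)
    z=s['ee_pos'][2]
    if r:
        for k in range(8):
            if s['force'][2]>=N-1: break
            z-=.0006; robot.move_linear([x,y,z],.02); s=robot.get_state()
        robot.pause(hold); st('hold')
    return z
E
python3 - <<'E'
from h import *
robot.move_linear([.579,-.05,.11],.2)
robot.move_linear([.579,-.03,.16],.25)
z=press(.579,.0484,.148)
robot.move_linear([.579,.0484,z+.02],.2)
robot.move_linear([.579,-.1,.17],.25); st()
a=robot.grab_frame('side'); b=robot.grab_frame('scene')
cv2.imwrite('pics/m7.png',np.hstack([cv2.resize(x,None,fx=2,fy=2,interpolation=cv2.INTER_CUBIC) for x in(a[150:300,240:440,::-1],b[200:350,270:470,::-1])]))
E
```

```text
False t27.5 [0.5791 0.0484 0.1131] F [-0.4 -0.1  0.4] op0.001
 t28.5 [ 0.5788 -0.0987  0.1695] F [-0.2 -0.2 -0.2] op0.001
```

View pics/m7.png

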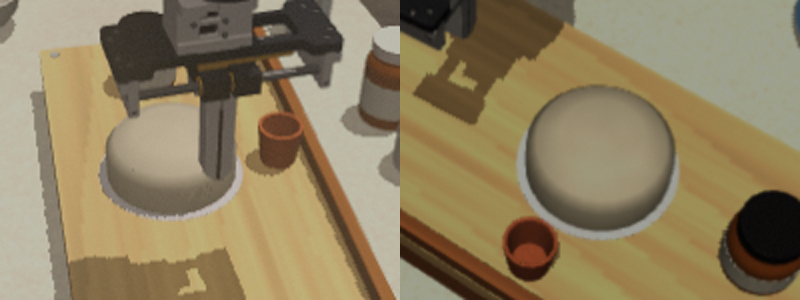

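The mould looks level and home, but the finger never touched the crown, so the closed tips must sit further back than stated. I'll measure that from the side view and press lower.

Run:
```python
from h import *
c,d=ray('side',(349,240)); print((c+d*((-.1067-c[1])/d[1])).round(4))
robot.move_linear([.579,.0484,.135],.25)
z=press(.579,.0484,.118)
robot.move_linear([.579,.0484,z+.02],.2); st()
```

```text
[ 0.5781 -0.1067  0.1744]
True t30.2 [0.5792 0.0484 0.1088] F [-3.8 -1.4 11.6] op0.000
hold t30.8 [0.5792 0.0484 0.1088] F [-3.1 -0.2 12.2] op0.000
 t31.1 [0.5795 0.0485 0.1295] F [-0.  -0.4  0.2] op0.000
```

Run:
```python
from h import *
robot.move_linear([.579,-.07,.13],.25)
robot.move_linear([.579,-.06,.066],.2)
r=robot.move_linear([.579,-.015,.066],.03,threshold=8); s=st(r)
y,z=s['ee_pos'][1:]; z0=z
if r:
  for k in range(14):
    fy=-s['force'][1]
    y+=np.clip((11-fy)*.0001,-.0006,.0010); z+=.0014
    robot.move_linear([.579,y,z],.025); s=robot.get_state()
    if k%2: st(k)
  st('top')
  a=robot.grab_frame('side'); b=robot.grab_frame('scene')
  cv2.imwrite('pics/m8.png',np.hstack([cv2.resize(x,None,fx=2,fy=2,interpolation=cv2.INTER_CUBIC) for x in(a[150:300,240:440,::-1],b[200:350,270:470,::-1])]))
```

```text
True t33.1 [ 0.5788 -0.031   0.0659] F [ 0.5 -3.4  3.2] op0.001
1 t33.6 [ 0.5789 -0.0301  0.0686] F [-0.4 -5.6 -2.8] op0.000
3 t34.1 [ 0.5789 -0.0294  0.0714] F [-0.6 -7.3 -1.9] op0.001
5 t34.6 [ 0.5789 -0.0288  0.0742] F [-0.2 -7.5 -2. ] op0.000
7 t35.1 [ 0.5789 -0.028   0.077 ] F [-0.1 -7.3 -1.4] op0.000
9 t35.6 [ 0.5789 -0.0274  0.0798] F [ 0.5 -7.3 -1.2] op0.001
11 t36.1 [ 0.5789 -0.0267  0.0826] F [ 0.1 -7.2 -2. ] op0.000
13 t36.6 [ 0.5789 -0.0259  0.0854] F [-0.6 -7.7 -2.9] op0.000
top t36.6 [ 0.5789 -0.0259  0.0854] F [-0.6 -7.7 -2.9] op0.000
```

View pics/m8.png

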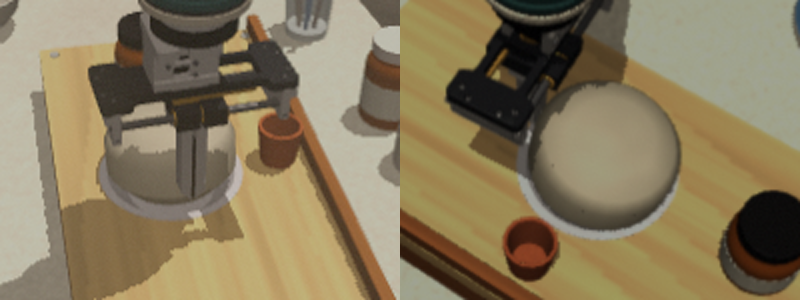

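The mould is clearly raised: its scene right edge went from 676 to 680 and its top from 86 to 81, and a white gap has opened under the near side. I'll check the angle numerically before letting go.

Run:
```python
from h import *
M=rev(PROF)+[.579,.0484,.04]; piv=np.array([.579,.0484+.0665,.06])
for a in(0,4,6,8,10,12):
    P=(M-piv)@cv2.Rodrigues(np.array([-np.radians(a),0,0.]))[0].T+piv
    c=lambda n:(bbox(proj(n,P))-np.array({'scene':[270,200]*2,'side':[240,150]*2}[n]))*2
    print(a,c('scene').round(0)+[400,0,400,0],c('side').round(0))
```

```text
0 [525.  84. 676. 232.] [106. 100. 238. 213.]
4 [526.  82. 679. 231.] [105.  98. 237. 208.]
6 [527.  80. 680. 230.] [105.  97. 237. 206.]
8 [527.  79. 681. 230.] [104.  96. 236. 203.]
10 [528.  78. 682. 229.] [104.  95. 236. 200.]
12 [529.  77. 683. 229.] [104.  94. 236. 197.]
```

The outline and the 19.5 mm rise both give about 7–8°. I'll go slightly further for margin, then lower it the way it came up, re-seat it and compare with the home frame.

Run:
```python
from h import *
y,z=robot.get_state()['ee_pos'][1:]
robot.move_linear([.579,y+.001,z+.003],.025); st('top'); robot.pause(.3)
robot.move_linear([.579,y,z],.03)
robot.move_linear([.579,-.0312,.0665],.03); st('down')
robot.move_linear([.579,-.06,.07],.1)
robot.move_linear([.579,-.06,.135],.25)
for yy in(.0484,.0234,.0734):
    robot.move_linear([.579,yy,.118],.2)
    robot.move_linear([.579,yy,.1],.025,threshold=8); st('touch%g'%yy)
    robot.pause(.3); p=robot.get_state()['ee_pos']; robot.move_linear(list(p+[0,0,.012]),.2)
robot.move_linear([.579,.02,.15],.25)
robot.move_linear([.579,-.1,.17],.25); robot.pause(.3); st()
b=robot.grab_frame('scene')[200:350,270:470,::-1]; old=cv2.imread('pics/m7.png')[:,400:]
new=cv2.resize(b,None,fx=2,fy=2,interpolation=cv2.INTER_CUBIC)
d=cv2.absdiff(new,old).max(2); top=cv2.imread('pics/m8.png')[:,400:]
roi=np.s_[75:300,520:800] ; roi=np.s_[75:300,120:400]
print('home diff',d[roi].mean(),(d[roi]>30).sum(),'rocked diff',(cv2.absdiff(top,old).max(2)[roi]>30).sum())
```

```text
top t37.0 [ 0.579  -0.0254  0.0884] F [-1.3 -6.  -1.8] op0.001
down t38.4 [ 0.579  -0.0309  0.0666] F [-0.5 -2.4 -0.8] op0.001
touch0.0484 t40.4 [0.5792 0.0477 0.1088] F [-1.4 -0.5  9.4] op0.000
touch0.0234 t41.7 [0.5791 0.0238 0.1084] F [-2.9 -1.  10.7] op0.001
touch0.0734 t43.1 [0.5792 0.0728 0.1091] F [-1.9 -1.   8.6] op0.000
 t45.0 [ 0.579  -0.0991  0.1698] F [ 0.1  0.1 -0.3] op0.000
home diff 1.0298888888888889 0 rocked diff 4875
```

Run:
```python
from h import *
def touch(x,y,z,d=.02):
    robot.move_linear([x,y,z],.2); r=robot.move_linear([x,y,z-d],.025,threshold=8); st((r,x,y))
    p=robot.get_state()['ee_pos']; robot.move_linear(list(p+[0,0,.012]),.2)
touch(.579,-.1,.062)
robot.move_linear([.579,-.1,.14],.25); robot.move_linear([.579,.02,.14],.25)
touch(.554,.0484,.118); touch(.604,.0484,.118); touch(.579,.0484,.118)
robot.move_linear([.579,.03,.15],.25); robot.move_linear([.579,-.1,.19],.25); st()
```

```text
(True, 0.579, -0.1) t46.2 [ 0.5793 -0.1001  0.0532] F [-1.4  0.4  7.3] op0.000
(True, 0.554, 0.0484) t48.4 [0.5543 0.048  0.1084] F [-1.4 -0.6  7.9] op0.001
(True, 0.604, 0.0484) t49.5 [0.604  0.0483 0.109 ] F [-1.9 -0.2  8.5] op0.001
(True, 0.579, 0.0484) t50.5 [0.5793 0.0484 0.1087] F [-1.7 -0.5  7.5] op0.000
 t51.8 [ 0.5787 -0.0991  0.1892] F [ 0.2  1.1 -0.1] op0.001
```

The crown stands 55.6 mm above the deck (56 mm expected) and is level within 1°, so the mould is home.

```bash
python3 -c "
from rig import robot
print(robot.sign_off())"
```

```text
the job is handed in; nothing more can be done
None
```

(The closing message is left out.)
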